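# Clear the swing, open the cupboard door and put the tin in its door rack

### The arm

A 7-joint arm with a two-finger parallel gripper is mounted at the origin on a cart in front of the work surface, level with it; the furniture and walls round the work are solid. World frame = base frame: x ahead of the robot, y to its left, z up, the work surface at z = 0. Lengths are in m, angles in rad, forces in N, time in s.
With the tool pointing down it reaches from about 0.4 to 0.85 m from the base axis. Payload 10.4 kg.
Tool frame: the origin (TCP) lies between the finger pads; the fingertips stand 25 mm ahead of it and the grasp point (between the pads) lies 6 mm ahead of it (env.tip_extent is the distance from the TCP to the fingertips, in m); z points along the fingers, y is the line along which they close (so a half turn about z gives the same grasp; the last joint's range is limited). The gripper opens to 87 mm and grips with 3 to 60 N. Pads are 19 mm wide; open, the fingers measure 117 mm over their backs; the gripper's body (75 mm by 190 mm) begins 51 mm behind the grasp point.
Start: joints at [-1.195, 0.332, -0.065, 1.46, 0.022, 1.35, -0.088], TCP at [0.243, 0.576, 0.248] pointing down, gripper open.
Joint ranges: [-2.6, 2.6], [-0.5, 2.12], [-1.47, 1.34], [0.16, 2.42], [-1.27, 4.41], [0.06, 2.06], [-2.6, 2.6]. Speed limits (rad/s): [2.22, 2.22, 2.79, 2.79, 3.14, 3.14, 3.14].

### API

Orientations are given as a rotation vector (axis times angle).
In Python, from plant import env gives the robot as it stands. The module is installed in compiled form; this text tells all that it offers.
- The arm moves only by the shell command python3 -m creep 'ROWS'. ROWS is JSON, a list of rows, each a list of 7 numbers: the opening, from 0 (shut) to 1 (fully open), then the shift along the tool's x, y, z in m, then the turn, a rotation vector about the tool's x, y, z in degrees. In form: [[jaw, tx, ty, tz, ax, ay, az], ...]. A call has 1 to 5 rows; each row is the pose to reach, as a shift and turn from the pose commanded when the call began, along the tool's axes at that moment; what a row does not reach only later rows make up. A row lasts 1/10 s, in which the tool goes at most 50 mm and 8.59 degrees, less where a joint would pass 70% of its speed; a pose out of reach is approached as far as the arm can. A call with a gripper value outside its range is refused whole. The fingers move at their own pace and stop on an object; the grip force is fixed at half the most. Time passes only in rows, so rows that repeat a pose let the fingers close. It gives the time, the measured TCP pose, the force, the opening and the grip force at its end, in the units of the state.
- env.get_obs(): the state, without advancing time (a new reading comes with each control period).
- env.camera(name): name is "scene" or "top" or "wrist"; returns the picture (384x512x3 uint8, red, green, blue); there is no depth.
- env.camera_info(name): a dict with "intrinsics" (3x3 intrinsics, pixels), "position" and "rotation" of the camera in the world. Camera axes: x right, y down, z forward; pixel columns grow to the right and rows downward; lengths in m; the calibration is good to about 2 mm. The wrist camera is an equidistant fisheye: a pixel r from the principal point sees the ray r / f radians off the axis. A picture is of the moment at which its call begins: read the wrist's pose just before it. camera_info takes no time and is no camera call; for the wrist camera it gives the pose at the moment of the call.
- env.finish_job(): hands the job in; it is judged then, once.
Trained networks look in the newest picture that a camera, given by its name, has taken for a name from the list of things; names that differ only in an ending like _2 or _b are one class to them, and where a whole thing is asked for, a point or a joint stands for the part that bears it (a point fixed in the world has none). Each returns a list of dicts, best first, with "p" (0 to 1); they miss things now and then, are a little off and sometimes report something else, mostly with a low value. They report only what shows in the picture. A call takes as long as a camera call. They do not tell look-alikes from the thing itself.
- env.trace(camera, name): "pixels" (384x512 bool, what is visible of it) and "position" ([column, row] in pixels, amid what is visible of it).
- env.spot_point(camera, name): "position" ([column, row] in pixels: a listed point, or the origin of a listed thing).
The state is a dict: "time_s": time; "qpos": joint angles; "joint_velocities": joint speeds; "effort": joint torques, N m; "eef_pos": TCP position; "orientation": TCP orientation; "contact_force": force on the tool from outside, world axes, zero at the start; "torque": the same for the moment, N m; "finger_gap": finger opening in m; "grasp_force": force on a finger pad.
Only numpy, scipy, OpenCV 4.12 (cv2) and the standard library are available. Lean on these libraries where they do the work, as an engineer would, in place of code of your own. Each camera call takes 0.05 s, during which the arm holds its last target. There are 200 camera calls.

### The job

Put the food tin away in the steel rack on the inside of the small green cupboard's door. Either the tin or the spice jar stands in the door's way: before opening, set that one down somewhere clear on the worktop; then pull the door by its handle and swing it wide open, to about a right angle, and stand the tin upright in the rack. Leave the door wide open and the jar standing on the worktop; do not knock the tin or the jar over, and leave the pepper mill, the small dish and the oil bottle where they stand.

Things in the scene. Friction and masses are not known exactly. Their poses are not given: they have to be found in the camera images.
- cupboard: Fixed small green cupboard, 180 deep (x) x 280 wide (y) x 275 mm high, door in its front, which faces -x of its own frame. Origin: centre of its underside, on the worktop.
- door (a joint): Right-hung door: white panel 276 wide x 218 high x 18 mm thick, 32 to 250 mm above the worktop. 0 = closed, grows to 1.75 rad as it opens toward the robot; opening by q turns it by +q about world z. Free edge 280 mm from the hinge axis. Stays where it is left (friction about 0.12 N m).
- hinge (a point): Point on the door's upright hinge axis at worktop height, at the cupboard's front right edge seen from the robot, in the middle of the panel's thickness. Axes of the cupboard: x into it, y along the closed door from hinge to free edge, z up.
- grip (a point): Point on the upright bar of the dark steel door handle, 222 mm above the worktop. Bar 12 mm in diameter, 250 mm from the hinge axis along the door, 51 mm outward of it (42 mm off the panel's face), from 134 to 246 mm above the worktop, top end free to be pinched from above; stays to the panel at 130 and 175 mm. Turns with the door: x through the panel to the inside, y to the free edge, z up.
- rack (a point): Centre of the inner floor (152 mm above the worktop) of the steel rack inside the door; turns with it. x away from the panel, y along the door to the free edge, z up. Inside it is 222 mm long (y -111 to 111) and 72 mm deep (panel at x = -36, front wall at +36); walls 27 mm, front rail 30 mm above its floor. Reached from above once the door is open.
- tin: Food tin, pale label and steel rims, upright cylinder 58 mm in diameter, 72 mm high, about 0.18 kg. Origin: centre of its underside, z up.
- jar: Spice jar with green label and black cap, 44 mm in diameter, 105 mm high, about 0.11 kg. Origin: centre of its underside, z up.
- mill: Dark wooden pepper mill, 58 mm in diameter, 170 mm high; stays where it is. Origin: centre of its underside.
- dish: Small cream ribbed dish, 68 mm in diameter, 38 mm high; stays where it is. Origin: centre of its underside.
- oil: Golden-brown squeeze bottle with red nozzle, 62 mm in diameter, 254 mm high; stays where it is. Origin: centre of its underside.
- can_opener: Fixed bench can opener, an obstacle on the right front of the worktop: base and post 376 mm high around its origin (under the base), its crank reaching to 60 to 80 mm ahead of (+x) and 60 mm left of (+y) the origin at 360 to 411 mm height. Does not move.
Things that resemble listed ones, but are neither listed nor needed, are in the scene too. What is shaped like the tin but blue or pink is not meant.

How it is judged:
On the way, in this order (a step that is already met when the one before it is completed fails the run):
1. the tin and the jar are both out of the door's swing while the door is still nearly closed (under 0.22 rad) ((horizontal distance between tin and hinge above 0.305 m or y of tin in the frame of hinge below -0.03 m) and (horizontal distance between jar and hinge above 0.305 m or y of jar in the frame of hinge below -0.03 m) and value of joint door below 0.22 rad), for 0.2 s.
2. the fingers pull the door open by its handle (past 0.25 rad) (value of joint door above 0.25 rad and contact force between the fingers and handle_bar above 0.3 N), for 0.05 s.
3. the door is wide open (past 1.35 rad) (value of joint door above 1.35 rad), for 0.2 s.
At the end, for the whole second after the job is handed in: The door stands open by more than 1.3 rad (75 degrees); the tin stands on the rack's floor (within 10 mm of it in height, inside its walls), upright within 0.15 rad and at rest; the jar stands on the worktop (base under 20 mm), upright within 0.15 rad and at rest (value of joint door above 1.3 rad and x of tin in the frame of rack between -0.04 and 0.04 m and y of tin in the frame of rack between -0.115 and 0.115 m and z of tin in the frame of rack between -0.01 and 0.01 m and angle between each of tin, jar's own z axis and vertical below 0.15 rad and linear speed of each of tin, jar below 0.03 m/s and height (world z) of jar below 0.02 m); the robot touches nothing.
It fails at once if the tin or the jar is tipped over (tilted by more than 0.7 rad) (angle between any of tin, jar's own z axis and vertical above 0.7 rad).
It fails at once if the pepper mill is moved by more than 40 mm or tipped (distance of mill from where it was at the start of the episode above 0.04 m or angle between mill's own z axis and vertical above 0.35 rad).
It fails at once if the small dish is moved by more than 40 mm or tipped (distance of dish from where it was at the start of the episode above 0.04 m or angle between dish's own z axis and vertical above 0.35 rad).
It fails at once if the oil squeeze bottle is moved by more than 40 mm or tipped (distance of oil from where it was at the start of the episode above 0.04 m or angle between oil's own z axis and vertical above 0.35 rad).
It also fails if it takes over 72 s, if anything falls off the work surface, if the arm or the gripper's body presses on something with over 40 N, if the wrist force passes 120 N, or if a joint passes its speed limit or range.

## Working session

There is one attempt and no reset: what is moved stays moved. The work goes in short steps, Python scripts to look and compute and a shell command to move; the robot and the scene stay as the last step left them, time stands still between calls to the robot, and variables do not carry over. Pictures are saved under pics/ and viewed, at most 10 in all, crops included, and the job is handed in when it is done.

```bash
mkdir -p pics; cat > h.py <<'E'
import numpy as np, cv2
from scipy.spatial.transform import Rotation as R
from plant import env
def ray(cam,px,info=None):
    i=info or env.camera_info(cam); K=np.array(i["intrinsics"]); P=np.array(i["position"]); M=np.array(i["rotation"])
    if M.shape!=(3,3): M=R.from_rotvec(M).as_matrix()
    u=(px[0]-K[0,2])/K[0,0]; v=(px[1]-K[1,2])/K[1,1]
    if cam=="wrist":
        r=np.hypot(u,v); d=np.array([u/r*np.sin(r),v/r*np.sin(r),np.cos(r)]) if r>1e-9 else np.array([0,0,1.])
    else: d=np.array([u,v,1.])
    return P,M@d
def onz(cam,px,z,info=None):
    P,d=ray(cam,px,info); return P+d*(z-P[2])/d[2]
def save(cam,name):
    im=env.camera(cam); cv2.imwrite("pics/"+name,im[:,:,::-1]); return im
E
python3 - <<'E'
from h import *
np.set_printoptions(precision=3,suppress=True)
o=env.get_obs();print(o["eef_pos"],o["orientation"],o["time_s"])
ims=[]
for c in("scene","top"):
    ims.append(env.camera(c));print(c,env.camera_info(c))
    for n in("tin","jar","mill","dish","oil","can_opener","cupboard","hinge","grip","rack"):
        r=env.spot_point(c,n)
        print(c,n,[(np.round(q["position"],1),round(q["p"],2),onz(c,q["position"],{"grip":.222,"rack":.152}.get(n,0))) for q in r[:4]])
cv2.imwrite("pics/scene0.png",ims[0][:,:,::-1]);cv2.imwrite("pics/top0.png",ims[1][:,:,::-1])
E
```

```text
[0.243 0.576 0.247] [-0.622 -3.079  0.002] 0.0
scene {'intrinsics': array([[426.734,   0.   , 253.581],
       [  0.   , 426.734, 200.006],
       [  0.   ,   0.   ,   1.   ]]), 'position': array([-0.74 , -0.476,  0.757]), 'rotation': array([-1.679,  1.23 , -0.787])}
scene tin [(array([199. , 237.8]), 0.59, array([0.495, 0.14 , 0.   ]))]
scene jar [(array([254.5, 234.4]), 0.6, array([ 0.579, -0.046,  0.   ]))]
scene mill [(array([191.9, 210.5]), 0.77, array([0.7  , 0.265, 0.   ]))]
scene dish []
scene oil [(array([307.5, 228.3]), 0.73, array([ 0.683, -0.223,  0.   ]))]
scene can_opener [(array([253.3, 235.9]), 0.32, array([ 0.567, -0.045,  0.   ]))]
scene cupboard [(array([256.9, 205.7]), 0.62, array([0.822, 0.021, 0.   ]))]
scene hinge [(array([286. , 221.6]), 0.86, array([ 0.714, -0.132,  0.   ]))]
scene grip [(array([214.5, 166.6]), 0.81, array([0.652, 0.133, 0.222]))]
scene rack [(array([251.7, 178.5]), 0.74, array([0.746, 0.018, 0.152]))]
top {'intrinsics': array([[447.237,   0.   , 249.612],
       [  0.   , 447.237, 185.078],
       [  0.   ,   0.   ,   1.   ]]), 'position': array([ 0.321, -0.05 ,  1.384]), 'rotation': array([-2.25 ,  1.94 , -0.218])}
top tin [(array([152.4, 250.1]), 0.81, array([0.38 , 0.254, 0.   ])), (array([166.4, 212.7]), 0.72, array([0.5  , 0.233, 0.   ]))]
top jar [(array([258.3, 209.4]), 0.67, array([ 0.553, -0.049,  0.   ]))]
top mill []
top dish [(array([193.9, 260.3]), 0.58, array([0.368, 0.123, 0.   ]))]
top oil [(array([322.8, 170.1]), 0.69, array([ 0.709, -0.235,  0.   ]))]
top can_opener [(array([165.7, 215. ]), 0.41, array([0.493, 0.234, 0.   ]))]
top cupboard []
top hinge []
top grip [(array([203.9, 161.7]), 0.64, array([0.623, 0.114, 0.222]))]
top rack [(array([241.6, 135.1]), 0.94, array([0.736, 0.03 , 0.152]))]
```

View pics/scene0.png

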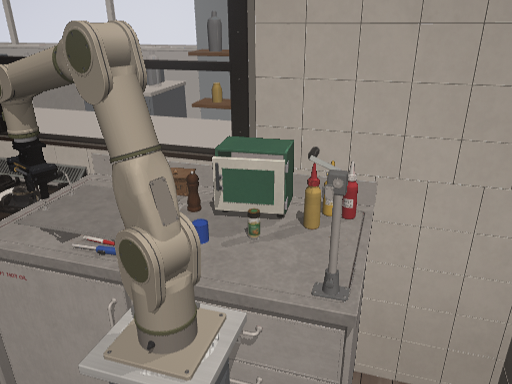

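View pics/top0.png

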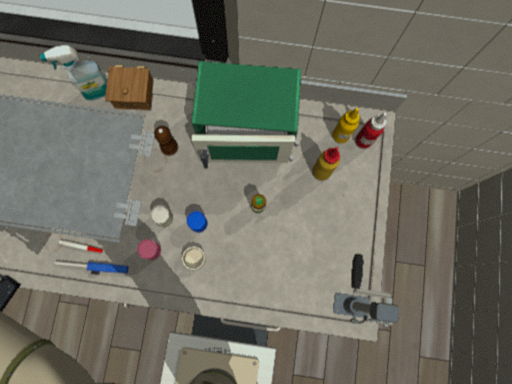

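Jar at about (258,202) in the top picture, in front of the door. The pale tin is at (160,214), with a blue one at (197,221), a pink one at (149,249) and the dish at (193,257). Next I work out the cupboard geometry and the tool axes.

```bash
cat >> h.py <<'E'
np.set_printoptions(precision=4,suppress=True)
def shift(target,yaw_y=None):
    """rows' shift (tool axes) and turn (deg) to reach target TCP with tool down, tool y at world angle yaw_y (mod 180)"""
    o=env.get_obs(); p=o["eef_pos"]; T=R.from_rotvec(o["orientation"]); 
    s=T.inv().apply(np.array(target)-p)
    y=T.apply([0,1,0]); cur=np.degrees(np.arctan2(y[1],y[0])); yy=cur if yaw_y is None else yaw_y
    d=(yy-cur+90)%180-90; a=np.radians(cur+d)
    Y=np.array([np.cos(a),np.sin(a),0]); Z=np.array([0,0,-1.]); W=np.column_stack([np.cross(Y,Z),Y,Z])
    t=np.degrees((T.inv()*R.from_matrix(W)).as_rotvec())
    print("yaw_y",round(cur,1),"shift mm",np.round(s*1000,1),"turn",np.round(t,2)); return s,t
E
python3 - <<'E'
from h import *
for p in [(200,62),(301,68),(297,134),(194,128)]: print(onz("top",p,.275))
for p,z in [((258,198),.105),((160,211),.072),((193,257),.038),((197,218),.072)]: print(onz("top",p,z))
env.camera("top");env.camera("scene")
for n in("door","grip","jar","tin","cupboard"):
  for c in("top","scene"):
    for q in env.trace(c,n)[:3]:
        m=q["pixels"].astype(np.uint8); x,y,w,h=cv2.boundingRect(m)
        print(c,n,round(q["p"],2),np.round(q["position"],1),(x,y,w,h),cv2.boxPoints(cv2.minAreaRect(cv2.findNonZero(m))).round(0).tolist())
shift((.5,.05,.33),90)
shift((.42,.30,.33),90)
E
```

```text
[0.8828 0.1641 0.275 ]
[ 0.906  -0.1083  0.275 ]
[ 0.7186 -0.1208  0.275 ]
[0.695  0.1475 0.275 ]
[ 0.5684 -0.0436  0.105 ]
[0.4931 0.2383 0.072 ]
[0.376  0.1225 0.038 ]
[0.4886 0.1263 0.072 ]
top door 0.87 [243. 142.] (191, 126, 108, 43) [[190.0, 127.0], [297.0, 120.0], [299.0, 162.0], [193.0, 169.0]]
scene door 0.59 [249.7 185.7] (212, 157, 76, 57) [[209.0, 210.0], [212.0, 156.0], [288.0, 160.0], [286.0, 214.0]]
top grip 0.65 [240.7 146.4] (191, 126, 108, 43) [[190.0, 127.0], [297.0, 120.0], [299.0, 162.0], [193.0, 169.0]]
scene grip 0.63 [249.2 180.5] (212, 157, 76, 58) [[209.0, 210.0], [212.0, 155.0], [289.0, 160.0], [286.0, 215.0]]
top jar 0.65 [257.3 205. ] (251, 194, 15, 20) [[251.0, 194.0], [265.0, 194.0], [265.0, 213.0], [251.0, 213.0]]
scene jar 0.89 [249.7 220.9] (248, 210, 12, 30) [[248.0, 210.0], [259.0, 210.0], [259.0, 239.0], [248.0, 239.0]]
top tin 0.58 [196.  220.3] (187, 212, 20, 20) [[184.0, 221.0], [196.0, 209.0], [210.0, 223.0], [198.0, 235.0]]
top tin 0.56 [161.4 213.3] (150, 206, 22, 21) [[146.0, 215.0], [160.0, 202.0], [175.0, 217.0], [162.0, 230.0]]
scene tin 0.69 [202.6 227.2] (192, 219, 17, 26) [[191.0, 221.0], [205.0, 216.0], [214.0, 239.0], [200.0, 245.0]]
top cupboard 0.64 [245.  113.9] (191, 62, 109, 106) [[189.0, 166.0], [194.0, 61.0], [301.0, 66.0], [296.0, 171.0]]
scene cupboard 0.73 [255.8 177.6] (212, 136, 83, 83) [[208.0, 213.0], [214.0, 134.0], [297.0, 140.0], [291.0, 219.0]]
scene cupboard 0.44 [251.1 184.5] (212, 157, 77, 59) [[209.0, 211.0], [212.0, 156.0], [288.0, 160.0], [286.0, 215.0]]
yaw_y 67.2 shift mm [-441.4 -384.8  -82.5] turn [  0.01   0.   -22.85]
yaw_y 67.2 shift mm [-270.6 -185.5  -82.4] turn [  0.01   0.   -22.85]
```

```bash
python3 -m creep '[[1,0,0,-0.08,0,0,0],[1,-0.05,-0.05,-0.08,0,0,-8],[1,-0.09,-0.08,-0.08,0,0,-16],[1,-0.13,-0.11,-0.08,0,0,-22.85],[1,-0.17,-0.14,-0.08,0,0,-22.85]]' | tail -3
python3 - <<'E'
from h import *
shift((.5,.03,.33),90)
E
```

```text
contact_force: [0.5, -0.2, 0.2]
finger_gap: 0.087
grasp_force: 0.0
yaw_y 90.3 shift mm [-165.1 -371.7   -2.5] turn [0.07 0.04 0.27]
```

```bash
python3 -m creep '[[1,-0.02,-0.045,0,0,0,0],[1,-0.04,-0.09,0,0,0,0],[1,-0.06,-0.135,0,0,0,0],[1,-0.08,-0.18,0,0,0,0],[1,-0.1,-0.225,0,0,0,0]]' | tail -1
python3 -m creep '[[1,-0.02,-0.045,0,0,0,0],[1,-0.04,-0.09,0,0,0,0],[1,-0.06,-0.14,0,0,0,0],[1,-0.06,-0.147,0,0,0,0],[1,-0.06,-0.147,0,0,0,0]]' | tail -1
python3 - <<'E'
from h import *
o=env.get_obs();print(o["time_s"],o["eef_pos"])
i=env.camera_info("wrist");print(i)
save("wrist","w1.png")
for n,z in(("tin",0),("jar",0),("dish",0),("oil",0),("grip",.222),("hinge",0),("rack",.152)):
    print(n,[(np.round(q["position"],1),round(q["p"],2),onz("wrist",q["position"],z,i)) for q in env.spot_point("wrist",n)[:4]])
E
```

```text
grasp_force: 0.0
grasp_force: 0.0
3.2 [0.4927 0.0286 0.3273]
{'intrinsics': array([[297.3186,   0.    , 253.8174],
       [  0.    , 297.3186, 186.6006],
       [  0.    ,   0.    ,   1.    ]]), 'position': array([0.4161, 0.0293, 0.4652]), 'rotation': array([2.0729, 2.0651, 0.2941])}
tin [(array([378.4, 144.1]), 0.91, array([0.4784, 0.2369, 0.    ])), (array([388.4,  84.1]), 0.6, array([0.3768, 0.2507, 0.    ]))]
jar [(array([209.1, 194.1]), 0.8, array([ 0.5643, -0.0455,  0.    ]))]
dish [(array([311.4,  73.5]), 0.96, array([0.369 , 0.1186, 0.    ]))]
oil []
grip [(array([338.2, 313.2]), 0.81, array([0.63  , 0.1196, 0.222 ]))]
hinge []
rack []
```

View pics/w1.png

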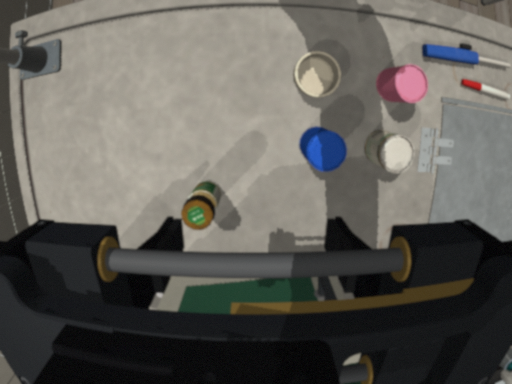

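```bash
python3 - <<'E'
from h import *
i=env.camera_info("wrist")
print("jar",onz("wrist",(200,210),.105,i),"tin",onz("wrist",(398,153),.072,i),"tin in top",onz("top",(160,211.5),.072))
shift((.567,-.0445,.08),90)
E
```

```text
jar [ 0.5526 -0.0385  0.105 ] tin [0.479 0.241 0.072] tin in top [0.4916 0.238  0.072 ]
yaw_y 90.1 shift mm [-74.6 -76.3 247.1] turn [ 0.01 -0.    0.1 ]
```

```bash
python3 - <<'E'
from h import *
print(onz("top",(258,194),.105)-[.021,0,0],onz("top",(258.5,214),0)+[.022,0,0])
# tin in top: bbox rows 206..227
print("tin",onz("top",(161,206),.072)-[.029,0,0],onz("top",(161,227),0)+[.029,0,0])
i=env.camera_info("wrist");env.camera("wrist")
for n in("jar","tin"):
  for q in env.trace("wrist",n)[:4]:
    x,y,w,h=cv2.boundingRect(q["pixels"].astype(np.uint8)); H,r=(.105,.02) if n=="jar" else (.072,.029)
    print(n,round(q["p"],2),(x,y,w,h),onz("wrist",(x+w/2,y),0,i)+[r,0,0],onz("wrist",(x+w/2,y+h),H,i)-[r,0,0])
    for z in(0,H):
      print(onz("wrist",(x,y+h/2),z,i),onz("wrist",(x+w,y+h/2),z,i))
E
```

```text
[ 0.5591 -0.0419  0.105 ] [ 0.5606 -0.0519  0.    ]
tin [0.4793 0.2382 0.072 ] [0.4827 0.2415 0.    ]
jar 0.76 (179, 179, 40, 52) [ 0.5584 -0.0578  0.    ] [ 0.5629 -0.0418  0.105 ]
[ 0.5839 -0.0951  0.    ] [ 0.5832 -0.0262  0.    ]
[ 0.546  -0.0665  0.105 ] [ 0.5454 -0.0131  0.105 ]
tin 0.93 (298, 127, 47, 45) [0.4815 0.139  0.    ] [0.48   0.1254 0.072 ]
[ 0.4895  0.1021 -0.    ] [0.4879 0.1804 0.    ]
[0.4781 0.0912 0.072 ] [0.4767 0.1574 0.072 ]
tin 0.64 (374, 65, 53, 39) [0.3688 0.2757 0.    ] [0.3789 0.2395 0.072 ]
[0.3783 0.2265 0.    ] [ 0.3668  0.3308 -0.    ]
[0.3841 0.1963 0.072 ] [0.3744 0.2845 0.072 ]
tin 0.63 (362, 131, 50, 43) [0.4829 0.2543 0.    ] [0.4817 0.2261 0.072 ]
[0.492  0.2108 0.    ] [0.4886 0.308  0.    ]
[0.4802 0.1831 0.072 ] [0.4773 0.2653 0.072 ]
tin 0.47 (154, 276, 207, 108) [0.7521 0.039  0.    ] [0.9332 0.0404 0.072 ]
[ 0.8797 -0.1868  0.    ] [0.8813 0.2698 0.    ]
[ 0.8079 -0.1529  0.072 ] [0.8093 0.233  0.072 ]
```

```bash
python3 -m creep '[[1,-0.035,-0.035,0,0,0,0],[1,-0.067,-0.074,0.01,0,0,0],[1,-0.067,-0.074,0.06,0,0,0],[1,-0.067,-0.074,0.1,0,0,0],[1,-0.067,-0.074,0.12,0,0,0]]' | tail -1
python3 - <<'E'
from h import *
i=env.camera_info("wrist");save("wrist","w2.png")
shift((.56,-.045,.085),90)
print([(np.round(q["position"],1),round(q["p"],2),onz("wrist",q["position"],0,i)) for q in env.spot_point("wrist","jar")[:4]])
for q in env.trace("wrist","jar")[:2]: print(q["p"],cv2.boundingRect(q["pixels"].astype(np.uint8)))
E
```

```text
grasp_force: 0.0
yaw_y 90.0 shift mm [ -3.7  -1.7 116.4] turn [-0.05 -0.41 -0.  ]
[(array([252. , 172.7]), 0.58, array([ 0.5627, -0.0456,  0.    ]))]
0.68 (223, 152, 52, 70)
```

View pics/w2.png

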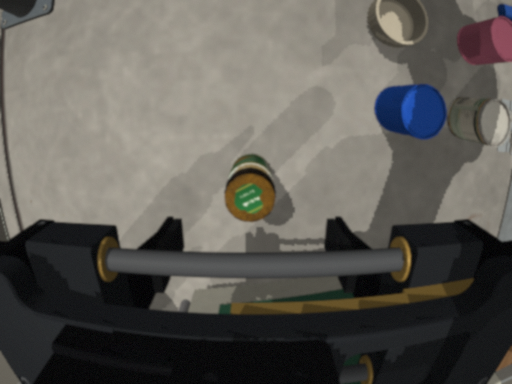

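The jar's cap, at (249,198), lies midway between the fingers at columns about 170 and 340. I'll descend, grip and lift.

```bash
python3 -m creep '[[1,-0.003,-0.001,0.04,0,0,0],[1,-0.003,-0.001,0.08,0,0,0],[1,-0.003,-0.001,0.108,0,0,0],[1,-0.003,-0.001,0.114,0,0,0],[1,-0.003,-0.001,0.114,0,0,0]]' | tail -1
python3 -m creep '[[0,0,0,0,0,0,0],[0,0,0,0,0,0,0],[0,0,0,0,0,0,0],[0,0,0,0,0,0,0],[0,0,0,0,0,0,0]]'
```

```text
grasp_force: 0.0
time_s: 5.4
eef_pos: [0.5626, -0.0443, 0.0935]
orientation: [-0.0, 3.141, 0.0]
contact_force: [-0.2, 0.0, 0.4]
finger_gap: 0.0548
grasp_force: 0.0
```

```bash
python3 -m creep '[[0,0,0,0.003,0,0,0],[0,0,0,0.003,0,0,0],[0,0,0,0.003,0,0,0],[0,0,0,0.003,0,0,0],[0,0,0,0.003,0,0,0]]'; python3 -m creep '[[0,0,0,-0.03,0,0,0],[0,0,0,-0.06,0,0,0],[0,0,0,-0.08,0,0,0],[0,0.02,0,-0.08,0,0,0],[0,0.05,0.01,-0.08,0,0,0]]'
python3 - <<'E'
from h import *
shift((.405,0,.15),90)
E
```

```text
time_s: 5.9
eef_pos: [0.5624, -0.0443, 0.09]
orientation: [0.0, -3.141, -0.0]
contact_force: [0.2, -0.3, -0.2]
finger_gap: 0.0432
grasp_force: 29.8
time_s: 6.4
eef_pos: [0.5129, -0.0355, 0.1707]
orientation: [0.003, 3.14, -0.001]
contact_force: [-1.4, 0.8, -1.4]
finger_gap: 0.0433
grasp_force: 29.8
yaw_y 89.9 shift mm [108.   35.3  20.5] turn [-0.05  0.1  -0.1 ]
```

```bash
python3 -m creep '[[0,0.04,0.012,0,0,0,0],[0,0.08,0.024,0,0,0,0],[0,0.107,0.034,0.02,0,0,0],[0,0.107,0.034,0.05,0,0,0],[0,0.107,0.034,0.07,0,0,0]]' |sed -n 2,4p
python3 -m creep '[[0,0,0,0.006,0,0,0],[0,0,0,0.009,0,0,0],[0,0,0,0.009,0,0,0],[0,0,0,0.009,0,0,0]]'
```

```text
eef_pos: [0.4045, 0.0001, 0.0992]
orientation: [-0.001, 3.141, 0.002]
contact_force: [0.1, -0.1, -1.3]
time_s: 7.3
eef_pos: [0.4061, -0.0003, 0.0919]
orientation: [0.0, 3.14, 0.0]
contact_force: [0.1, 0.4, -0.7]
finger_gap: 0.0428
grasp_force: 29.8
```

```bash
python3 -m creep '[[0,0,0,0.002,0,0,0],[0,0,0,0.002,0,0,0],[0.75,0,0,0.002,0,0,0],[0.75,0,0,0.002,0,0,0],[0.75,0,0,0.002,0,0,0]]'
python3 -m creep '[[0.75,0,0,0,0,0,0],[0.75,0,0,-0.04,0,0,0],[0.75,0,0,-0.09,0,0,0],[0.75,0,0,-0.14,0,0,0],[0.75,0,0,-0.19,0,0,0]]'|tail -1
python3 -m creep '[[0.75,0,0,-0.05,0,0,0],[0.75,0,0,-0.1,0,0,0],[0.75,0,0,-0.11,0,0,0],[0.75,0,0,-0.11,0,0,0],[0.75,0,0,-0.11,0,0,0]]'|tail -1
python3 - <<'E'
from h import *
i=env.camera_info("wrist");save("wrist","w3.png");env.camera("top");env.camera("scene")
print(env.get_obs()["eef_pos"],env.get_obs()["time_s"])
for c in("wrist","top","scene"):
  for n,z in(("grip",.222),("hinge",0),("jar",0)):
    print(c,n,[(np.round(q["position"],1),round(q["p"],2),onz(c,q["position"],z,i if c=="wrist" else None)) for q in env.spot_point(c,n)[:2]])
a=np.array
im=cv2.imread("pics/w3.png");t=env.camera("top")[100:200,170:320,::-1]
cv2.imwrite("pics/c1.png",cv2.resize(t,None,fx=4,fy=4,interpolation=cv2.INTER_CUBIC))
E
```

```text
time_s: 7.8
eef_pos: [0.4055, -0.0003, 0.0892]
orientation: [-0.0, 3.142, 0.0]
contact_force: [0.3, 0.2, 0.4]
finger_gap: 0.0591
grasp_force: 0.0
grasp_force: 0.0
grasp_force: 0.0
[ 0.405  -0.0004  0.3876] 8.95
wrist grip []
wrist hinge []
wrist jar [(array([255.2, 146.6]), 0.72, array([0.4067, 0.002 , 0.    ]))]
top grip [(array([203.7, 161.1]), 0.87, array([0.6242, 0.1149, 0.222 ]))]
top hinge [(array([162.5, 215.8]), 0.27, array([0.4888, 0.2435, 0.    ]))]
top jar []
scene grip [(array([217.5, 165.9]), 0.59, array([0.6625, 0.125 , 0.222 ])), (array([285.8, 221.2]), 0.55, array([ 0.29  , -0.2319,  0.222 ]))]
scene hinge [(array([284., 223.]), 0.94, array([ 0.7   , -0.1276,  0.    ]))]
scene jar [(array([226.3, 254.9]), 0.91, array([0.4136, 0.0012, 0.    ]))]
```

View pics/w3.png

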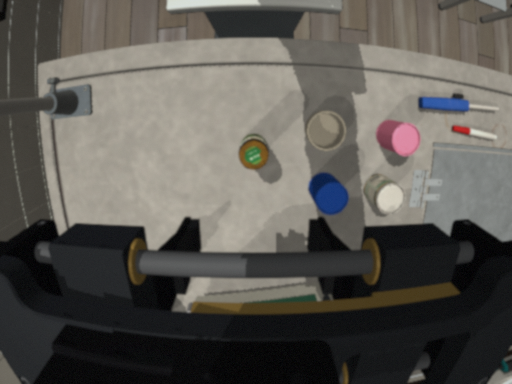

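View pics/c1.png

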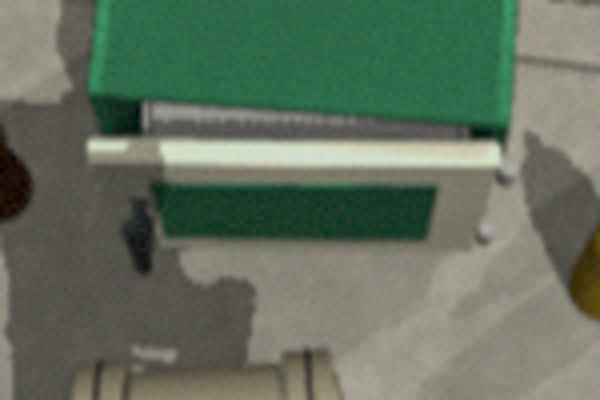

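```bash
python3 - <<'E'
from h import *
a=onz("top",(192.5,138),.25);b=onz("top",(294.5,138.5),.25);print("panel",a,b,np.linalg.norm(a-b),np.degrees(np.arctan2(-(a-b)[0],(a-b)[1])))
print("bar top",onz("top",(205,150),.246),"bottom",onz("top",(206,167.5),.134))
# two-camera triangulation of grip
P1,d1=ray("top",(203.8,161.4));P2,d2=ray("scene",(216,166.3))
A=np.array([d1,-d2]).T;s=np.linalg.lstsq(A,P2-P1,rcond=None)[0];print("tri",P1+s[0]*d1,P2+s[1]*d2)
for f in [(90,92),(513,125)]: print("front top",onz("top",(170+f[0]/4,100+f[1]/4),.275))
E
```

```text
panel [0.6752 0.1511 0.25  ] [ 0.7141 -0.1174  0.25  ] 0.2712067224525397 8.228041520879778
bar top [0.6485 0.1132 0.246 ] bottom [0.6293 0.1175 0.134 ]
tri [0.6197 0.1124 0.2362] [0.6196 0.1127 0.2362]
front top [0.708  0.1538 0.275 ]
front top [ 0.7265 -0.1231  0.275 ]
```

```bash
python3 -m creep '[[0.75,-0.04,0.02,0.0,0,0,0],[0.75,-0.08,0.04,0,0,0,0],[0.75,-0.12,0.065,0,0,0,0],[0.75,-0.16,0.09,0,0,0,0],[0.75,-0.2,0.115,0,0,0,0]]'|tail -1
python3 -m creep '[[0.75,-0.02,0,0,0,0,4],[0.75,-0.02,0,0.03,0,0,6],[0.75,-0.02,0,0.03,0,0,6],[0.75,-0.02,0,0.03,0,0,6]]'|tail -1
python3 - <<'E'
from h import *
shift((.627,.115,.234),97)
env.camera("scene");env.camera("wrist");i=env.camera_info("wrist")
for c in("scene","wrist"): print(c,[(q["position"],q["p"],onz(c,q["position"],.222)) for q in env.spot_point(c,"grip")])
E
```

```text
grasp_force: 0.0
grasp_force: 0.0
yaw_y 84.1 shift mm [ -2.1   0.5 125.3] turn [ -0.    -0.07 -12.93]
scene [([216.3, 163.0], 0.7, array([0.6921, 0.1422, 0.222 ]))]
wrist [([252.6, 185.3], 0.76, array([0.6284, 0.1135, 0.222 ]))]
```

```bash
python3 -m creep '[[0.75,-0.002,0,0.01,0,0,-8],[0.75,-0.002,0,0.03,0,0,-13],[0.75,-0.002,0,0.07,0,0,-13],[0.75,-0.002,0,0.105,0,0,-13],[0.75,-0.002,0,0.125,0,0,-13]]'
python3 -m creep '[[0,0,0,0,0,0,0],[0,0,0,0,0,0,0],[0,0,0,0,0,0,0],[0,0,0,0,0,0,0],[0,0,0,0,0,0,0]]'
python3 -m creep '[[0,0,0,0,0,0,0],[0,0,0,0,0,0,0],[0,0,0,0,0,0,0],[0,0,0,0,0,0,0],[0,0,0,0,0,0,0]]'
```

```text
time_s: 11.05
eef_pos: [0.6265, 0.1144, 0.2322]
orientation: [0.192, -3.134, -0.0]
contact_force: [-0.5, 0.6, -0.7]
finger_gap: 0.0652
grasp_force: 0.0
time_s: 11.55
eef_pos: [0.6279, 0.1145, 0.2352]
orientation: [-0.192, 3.134, 0.001]
contact_force: [0.4, 0.6, -0.3]
finger_gap: 0.0331
grasp_force: 0.0
time_s: 12.05
eef_pos: [0.627, 0.1168, 0.2343]
orientation: [0.195, -3.135, -0.004]
contact_force: [-2.8, 5.4, 1.1]
finger_gap: 0.0108
grasp_force: 30.0
```

```bash
cat > arc.py <<'E'
from h import *
def arc(H,degs):
    o=env.get_obs();p=np.array(o["eef_pos"]);T=R.from_rotvec(o["orientation"]);h=np.array([*H,p[2]])
    print("r",np.linalg.norm(p-h),"ang",np.degrees(np.arctan2(*(p-h)[1::-1])),"q7",o["qpos"],o["contact_force"])
    for d in degs:
        q=h+R.from_euler("z",d,degrees=True).apply(p-h); print(d,np.round(T.inv().apply(q-p),4),T.inv().apply([0,0,d]).round(2))
E
python3 -c "
from arc import *
arc((.713,-.126),(7,14,21,28,35))"
```

```text
r 0.25759176458536115 ang 109.4948526500081 q7 [-0.56    0.3791  0.4033  1.4637 -0.153   1.3295  1.5495] [-2.781   5.4123  1.1407]
7 [ 0.0303 -0.0086 -0.    ] [ 0.    0.02 -7.  ]
14 [ 0.0592 -0.0208 -0.    ] [  0.     0.04 -14.  ]
21 [ 0.0865 -0.0365 -0.0001] [  0.     0.06 -21.  ]
28 [ 0.1117 -0.0553 -0.0001] [  0.01   0.08 -28.  ]
35 [ 0.1343 -0.0771 -0.0002] [  0.01   0.1  -35.  ]
```

```bash
python3 -m creep '[[0,0.015,-0.004,0,0,0,0],[0,0.045,-0.014,0,0,0,0],[0,0.073,-0.028,0,0,0,0],[0,0.1,-0.046,0,0,0,0],[0,0.124,-0.067,0,0,0,0]]'
python3 -c "
from arc import *
arc((.713,-.126),(8,16,24,32,40))"
```

```text
time_s: 12.55
eef_pos: [0.5103, 0.0355, 0.2342]
orientation: [0.199, -3.133, -0.006]
contact_force: [-6.3, 7.4, 6.6]
finger_gap: 0.0106
grasp_force: 30.0
r 0.25921164503819466 ang 141.44806382533187 q7 [-0.5641  0.0835  0.4339  1.7956 -0.041   1.2724  1.5779] [-6.2763  7.4005  6.6008]
8 [ 0.0241 -0.027  -0.0001] [ 0.01  0.03 -8.  ]
16 [ 0.0442 -0.057  -0.0002] [  0.03   0.07 -16.  ]
24 [ 0.06   -0.0896 -0.0003] [  0.04   0.1  -24.  ]
32 [ 0.071  -0.124  -0.0004] [  0.06   0.13 -32.  ]
40 [ 0.0772 -0.1596 -0.0005] [  0.07   0.16 -40.  ]
```

```bash
python3 -m creep '[[0,0.027,-0.025,0,0,0,0],[0,0.047,-0.055,0,0,0,0],[0,0.064,-0.088,0,0,0,0],[0,0.075,-0.122,0,0,0,0],[0,0.081,-0.158,0,0,0,0]]'
python3 -c "
from arc import *
arc((.713,-.126),(4,8,12,16,18))"
```

```text
time_s: 13.05
eef_pos: [0.4501, -0.1345, 0.2343]
orientation: [0.193, -3.135, -0.003]
contact_force: [5.3, 1.9, -4.5]
finger_gap: 0.0109
grasp_force: 30.0
r 0.26304928682350565 ang -178.14538317344545 q7 [-0.4058 -0.0339  0.596   1.8992  0.0182  1.2715  1.8786] [ 5.2958  1.8975 -4.4633]
4 [ 0.001  -0.0183 -0.    ] [ 0.    0.01 -4.  ]
8 [ 0.0008 -0.0367 -0.0001] [ 0.    0.02 -8.  ]
12 [-0.0008 -0.055  -0.0001] [  0.01   0.02 -12.  ]
16 [-0.0036 -0.0731 -0.0001] [  0.01   0.03 -16.  ]
18 [-0.0054 -0.0821 -0.0002] [  0.01   0.03 -18.  ]
```

```bash
python3 -m creep '[[0,-0.001,-0.018,0,0,0,0],[0,-0.002,-0.037,0,0,0,0],[0,-0.004,-0.055,0,0,0,0],[0,-0.004,-0.055,0,0,0,0],[0,-0.004,-0.055,0,0,0,0]]'
python3 -c "
from arc import *
arc((.713,-.126),())"
python3 -m creep '[[0.25,0,0,0,0,0,0],[0.25,0,0,0,0,0,0],[0.25,0,0,0,0,0,0],[0.25,0,0,0,0,0,0],[0.25,0,0,0,0,0,0]]'
```

```text
time_s: 13.55
eef_pos: [0.4594, -0.1904, 0.2342]
orientation: [0.186, -3.131, 0.001]
contact_force: [-15.1, -3.8, 11.2]
finger_gap: 0.011
grasp_force: 30.0
r 0.2616239766367746 ang -165.7446726374141 q7 [-0.3425  0.0467  0.6696  1.8367 -0.0278  1.2729  2.0242] [-15.1394  -3.791   11.175 ]
time_s: 14.05
eef_pos: [0.4622, -0.1878, 0.2341]
orientation: [-0.192, 3.136, 0.0]
contact_force: [-0.1, -0.1, -0.6]
finger_gap: 0.0215
grasp_force: 0.0
```

```bash
python3 -m creep '[[0.25,0,0,-0.04,0,0,0],[0.25,0,0,-0.08,0,0,0],[0.25,0,0,-0.12,0,0,0],[0.85,0,0.03,-0.14,0,0,8],[0.85,0,0.07,-0.14,0,0,16]]'|tail -1
python3 -m creep '[[0.85,0,0.04,0,0,0,8],[0.85,0,0.08,0,0,0,16],[0.85,0,0.12,0,0,0,24],[0.85,0,0.16,0,0,0,32],[0.85,0,0.2,0,0,0,40]]'
python3 - <<'E'
from h import *
im=save("top","t2.png");cv2.imwrite("pics/t2.png",cv2.resize(im[60:330,120:420,::-1],None,fx=2,fy=2));env.camera("scene")
for c in("top","scene"):
  for n,z in(("grip",.222),("rack",.152),("hinge",0),("tin",0),("jar",0),("door",.14)):
    print(c,n,[(np.round(q["position"],1),round(q["p"],2),onz(c,q["position"],z)) for q in env.spot_point(c,n)[:3]])
shift((.481,.238,.30),3)
E
```

```text
grasp_force: 0.0
time_s: 15.05
eef_pos: [0.4831, 0.0779, 0.3743]
orientation: [-1.294, -2.863, -0.001]
contact_force: [1.2, 0.0, 0.0]
finger_gap: 0.0689
grasp_force: 0.0
top grip [(array([308.2, 236.9]), 0.68, array([ 0.4632, -0.1877,  0.222 ])), (array([320.6, 169.4]), 0.48, array([ 0.6478, -0.1992,  0.222 ]))]
top rack [(array([270.7, 193. ]), 0.92, array([ 0.5787, -0.0771,  0.152 ]))]
top hinge [(array([289.3, 164. ]), 0.75, array([ 0.7133, -0.1265,  0.    ]))]
top tin [(array([151.8, 253.2]), 0.87, array([0.3704, 0.2541, 0.    ]))]
top jar [(array([233.4, 257.6]), 0.45, array([0.3939, 0.0049, 0.    ]))]Traceback (most recent call last):
  File "<stdin>", line 5, in <module>
ValueError: it knows: can_opener, cupboard, dish, grip, hinge, jar, mill, oil, rack, tin
```

View pics/t2.png

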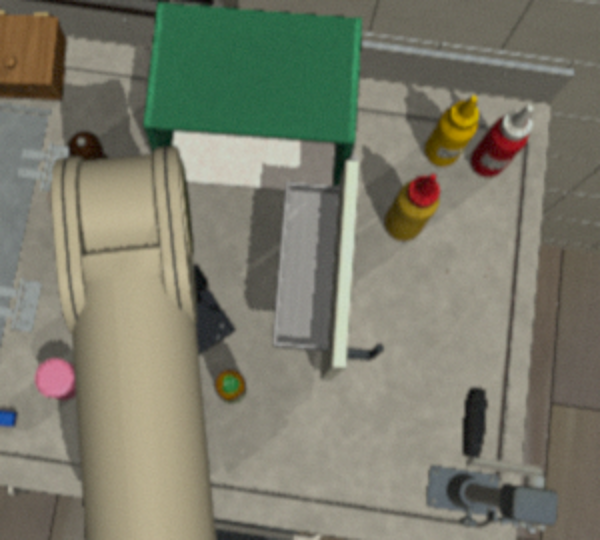

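The picture shows the door wide open: panel in crop columns 340-350, rack at (305,265), handle at (375,350). The jar is standing at (230,385). Now to the tin.

```bash
python3 - <<'E'
from h import *
shift((.481,.238,.25),3)
E
```

```text
yaw_y 41.6 shift mm [123.4 106.6 124.4] turn [ 0.02 -0.01 38.61]
```

```bash
python3 -m creep '[[0.85,0.025,0.021,0.02,0,0,8],[0.85,0.05,0.042,0.04,0,0,16],[0.85,0.075,0.064,0.06,0,0,24],[0.85,0.1,0.086,0.08,0,0,32],[0.85,0.123,0.106,0.1,0,0,38.6]]'|tail -1
python3 -m creep '[[0.85,0,0,0.025,0,0,0],[0.85,0,0,0.025,0,0,0]]'|tail -1
python3 - <<'E'
from h import *
i=env.camera_info("wrist");save("wrist","w4.png")
for q in env.spot_point("wrist","tin")[:3]: print(q["position"],q["p"],onz("wrist",q["position"],0,i))
for q in env.trace("wrist","tin")[:3]: print(q["p"],q["position"],cv2.boundingRect(q["pixels"].astype(np.uint8)))
shift((.481,.238,.064),3)
E
```

```text
grasp_force: 0.0
grasp_force: 0.0
[251.3, 236.1] 0.92 [0.4807 0.1278 0.    ]
[180.5, 143.1] 0.9 [0.3799 0.2564 0.    ]
[253.6, 160.6] 0.61 [0.4781 0.2373 0.    ]
0.61 [169.8, 147.7] (139, 123, 60, 57)
0.55 [255.2, 172.3] (231, 139, 52, 60)
yaw_y 3.0 shift mm [  0.4  -0.7 186.7] turn [ 0.08 -0.05 -0.03]
```

View pics/w4.png

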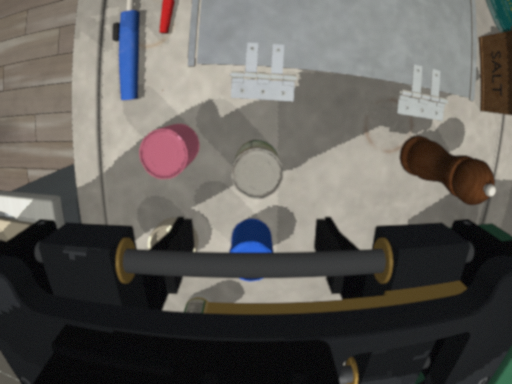

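The pale tin at (257,170) is centred between the fingers, with the pink one at (170,152) and the blue one at (252,240) clear of them. Descending.

```bash
python3 -m creep '[[0.85,0,0,0.045,0,0,0],[0.85,0,-0.001,0.09,0,0,0],[0.85,0,-0.001,0.135,0,0,0],[0.85,0,-0.001,0.17,0,0,0],[0.85,0,-0.001,0.186,0,0,0]]'|tail -1
python3 -m creep '[[0,0,0,0,0,0,0],[0,0,0,0,0,0,0],[0,0,0,0,0,0,0],[0,0,0,0,0,0,0],[0,0,0,0,0,0,0]]'
```

```text
grasp_force: 0.0
time_s: 17.25
eef_pos: [0.4811, 0.2391, 0.0654]
orientation: [2.161, 2.279, 0.006]
contact_force: [0.1, -2.4, 7.4]
finger_gap: 0.0565
grasp_force: 30.0
```

```bash
python3 -m creep '[[0,0,0,-0.03,0,0,0],[0,0,0,-0.075,0,0,0],[0,0,0,-0.12,0,0,0],[0,0,0,-0.165,0,0,0],[0,0,0,-0.21,0,0,0]]'
python3 -m creep '[[0,-0.03,0.005,-0.04,0,0,0],[0,-0.07,0.01,-0.07,0,0,0],[0,-0.115,0.02,-0.07,0,0,0],[0,-0.16,0.025,-0.07,0,0,0],[0,-0.2,0.03,-0.07,0,0,0]]'
python3 - <<'E'
from h import *
env.camera("top");env.camera("scene")
i=env.camera_info("wrist");save("wrist","w5.png")
for c in("top","scene","wrist"):
  for n,z in(("grip",.222),("rack",.152),("hinge",0)):
    print(c,n,[(np.round(q["position"],1),round(q["p"],2),onz(c,q["position"],z,i if c=="wrist" else None)) for q in env.spot_point(c,n)[:2]])
E
```

```text
time_s: 17.75
eef_pos: [0.4792, 0.2382, 0.276]
orientation: [-2.161, -2.28, -0.002]
contact_force: [1.5, 0.4, -2.1]
finger_gap: 0.0565
grasp_force: 30.0
time_s: 18.25
eef_pos: [0.5201, 0.0378, 0.3442]
orientation: [2.162, 2.278, 0.003]
contact_force: [-0.3, 0.4, -1.2]
finger_gap: 0.0566
grasp_force: 30.0
top grip [(array([305.3, 234.7]), 0.96, array([ 0.4678, -0.1796,  0.222 ]))]
top rack [(array([272.3, 194.6]), 0.64, array([ 0.5748, -0.0822,  0.152 ]))]
top hinge [(array([287.5, 163.2]), 0.8, array([ 0.7151, -0.1204,  0.    ]))]
scene grip [(array([287.4, 194.7]), 0.65, array([ 0.4715, -0.1919,  0.222 ]))]
scene rack [(array([263.7, 198.8]), 0.77, array([ 0.5708, -0.0839,  0.152 ]))]
scene hinge []
wrist grip []
wrist rack []
wrist hinge [(array([353. , 239.4]), 0.67, array([ 0.7148, -0.1256,  0.    ]))]
```

View pics/w5.png

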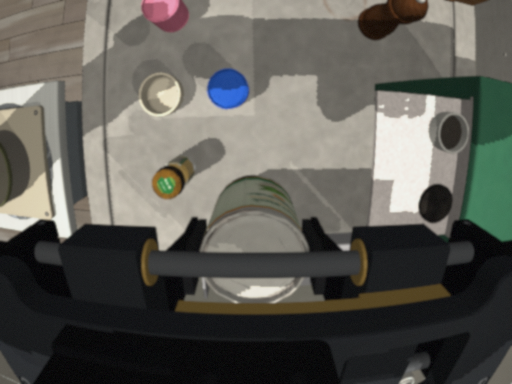

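```bash
python3 - <<'E'
from h import *
t=cv2.imread("pics/t2.png")[::2,::2][:,:,::-1]  # full-res crop offset (120,60)
for r in(185,200,215,225):
    print(r,[(c,*t[r-60,c-120].tolist()) for c in range(254,300)])
E
```

```text
185 [(254, 84, 82, 74), (255, 89, 87, 80), (256, 93, 91, 83), (257, 93, 91, 84), (258, 88, 87, 78), (259, 90, 90, 83), (260, 120, 119, 115), (261, 147, 146, 142), (262, 143, 144, 138), (263, 138, 139, 133), (264, 141, 141, 137), (265, 145, 146, 140), (266, 146, 146, 141), (267, 148, 146, 141), (268, 145, 145, 139), (269, 144, 143, 139), (270, 147, 146, 141), (271, 149, 148, 143), (272, 148, 147, 142), (273, 146, 146, 142), (274, 149, 147, 143), (275, 146, 143, 139), (276, 146, 146, 142), (277, 142, 142, 138), (278, 115, 114, 111), (279, 94, 94, 91), (280, 91, 89, 86), (281, 92, 91, 88), (282, 92, 90, 88), (283, 88, 88, 86), (284, 89, 89, 88), (285, 90, 90, 87), (286, 85, 87, 81), (287, 71, 72, 67), (288, 62, 62, 56), (289, 85, 85, 75), (290, 149, 147, 131), (291, 192, 199, 180), (292, 205, 216, 197), (293, 205, 216, 198), (294, 202, 216, 198), (295, 204, 217, 200), (296, 190, 198, 181), (297, 159, 161, 144), (298, 139, 136, 121), (299, 134, 129, 116)]
200 [(254, 86, 86, 78), (255, 89, 86, 80), (256, 85, 84, 77), (257, 81, 80, 72), (258, 88, 87, 81), (259, 130, 128, 124), (260, 154, 1
[... 2096 characters left out ...]
, 142), (267, 150, 148, 144), (268, 148, 146, 144), (269, 146, 147, 142), (270, 147, 145, 140), (271, 146, 144, 140), (272, 146, 144, 139), (273, 149, 147, 144), (274, 147, 146, 140), (275, 118, 119, 113), (276, 96, 95, 91), (277, 91, 91, 88), (278, 89, 88, 87), (279, 90, 91, 88), (280, 87, 88, 84), (281, 90, 91, 88), (282, 92, 92, 90), (283, 91, 90, 87), (284, 77, 75, 73), (285, 63, 62, 56), (286, 73, 71, 61), (287, 122, 125, 110), (288, 181, 190, 167), (289, 200, 213, 188), (290, 202, 215, 189), (291, 203, 215, 189), (292, 204, 217, 192), (293, 196, 205, 181), (294, 164, 167, 150), (295, 150, 146, 133), (296, 154, 152, 135), (297, 154, 152, 137), (298, 156, 152, 137), (299, 159, 154, 140)]
```

```bash
python3 - <<'E'
from h import *
for px,z in[((289.7,185),.25),((296.3,185),.25),((287.1,225),.25),((293.6,225),.25),((259.7,185),.18),((258.8,200),.18),((256.6,225),.18),((262,192),.152)]: print(px,onz("top",px,z))
shift((.573,-.084,.345),2.2)
E
```

```text
(289.7, 185) [ 0.5865 -0.1209  0.25  ]
(296.3, 185) [ 0.589  -0.1378  0.25  ]
(287.1, 225) [ 0.4819 -0.1276  0.25  ]
(293.6, 225) [ 0.4844 -0.144   0.25  ]
(259.7, 185) [ 0.5906 -0.0434  0.18  ]
(258.8, 200) [ 0.5486 -0.0469  0.18  ]
(256.6, 225) [ 0.4797 -0.0508  0.18  ]
(262, 192) [ 0.5779 -0.0525  0.152 ]
yaw_y 3.1 shift mm [-127.7   46.    -1.9] turn [-0.01 -0.01  0.91]
```

```bash
python3 -m creep '[[0,-0.04,0.015,0,0,0,0],[0,-0.08,0.03,0,0,0,0],[0,-0.115,0.043,0,0,0,0],[0,-0.1265,0.043,0,0,0,0],[0,-0.1265,0.043,0,0,0,0]]'|tail -1
python3 -m creep '[[0,0,0,0,0,0,0],[0,0,0,0.02,0,0,0],[0,0,0,0.04,0,0,0],[0,0,0,0.04,0,0,0]]'
python3 - <<'E'
from h import *
shift((.571,-.083,.2185),3.4)
env.camera("scene")
im=env.camera("top");cv2.imwrite("pics/t3.png",cv2.resize(np.vstack([im[110:250,210:340],env.camera("scene")[110:250,200:330]])[:,:,::-1],None,fx=2.1,fy=2.1,interpolation=cv2.INTER_CUBIC))
E
```

```text
grasp_force: 30.0
time_s: 19.75
eef_pos: [0.5687, -0.0812, 0.3008]
orientation: [-2.155, -2.28, 0.003]
contact_force: [0.1, 0.5, -2.3]
finger_gap: 0.0567
grasp_force: 30.0
yaw_y 3.2 shift mm [-2.1  2.5 82.3] turn [-0.23 -0.08 -0.17]
```

```bash
python3 -m creep '[[0,-0.002,0.002,0.02,0,0,0],[0,-0.002,0.002,0.04,0,0,0],[0,-0.002,0.002,0.05,0,0,0],[0,-0.002,0.002,0.06,0,0,0],[0,-0.002,0.002,0.06,0,0,0]]'; python3 -m creep '[[0,0,0,0.008,0,0,0],[0,0,0,0.015,0,0,0],[0,0,0,0.02,0,0,0],[0,0,0,0.02,0,0,0]]'
```

```text
time_s: 20.4
eef_pos: [0.5718, -0.0852, 0.2426]
orientation: [-2.161, -2.28, 0.001]
contact_force: [0.5, -0.2, -1.3]
finger_gap: 0.0566
grasp_force: 30.0
time_s: 20.8
eef_pos: [0.5716, -0.0854, 0.2223]
orientation: [-2.161, -2.279, 0.001]
contact_force: [0.5, 0.9, -1.2]
finger_gap: 0.0568
grasp_force: 30.0
```

```bash
python3 -m creep '[[0,0.001,0,0.003,0,0,0],[0,0.001,0,0.004,0,0,0],[0,0.001,0,0.004,0,0,0]]'; python3 -m creep '[[0,0,0,0.001,0,0,0],[0,0,0,0.002,0,0,0],[0,0,0,0.002,0,0,0]]'
```

```text
time_s: 21.1
eef_pos: [0.5719, -0.0844, 0.2191]
orientation: [-2.161, -2.28, -0.0]
contact_force: [-0.0, -0.6, -1.5]
finger_gap: 0.0564
grasp_force: 30.0
time_s: 21.4
eef_pos: [0.572, -0.0845, 0.2174]
orientation: [-2.162, -2.28, -0.001]
contact_force: [-0.5, 0.5, 0.8]
finger_gap: 0.0565
grasp_force: 30.0
```

Contact with the floor (force z went from -1.5 to +0.8). Release and rise.

```bash
python3 -m creep '[[0.85,0,0,0,0,0,0],[0.85,0,0,0,0,0,0],[0.85,0,0,0,0,0,0],[0.85,0,0,0,0,0,0],[0.85,0,0,0,0,0,0]]'; python3 -m creep '[[0.85,0,0,-0.02,0,0,0],[0.85,0,0,-0.05,0,0,0],[0.85,0,0,-0.09,0,0,0],[0.85,0,0,-0.13,0,0,0],[0.85,0.04,0,-0.15,0,0,0]]'|tail -1
python3 -m creep '[[0.85,0.05,0,0,0,0,0],[0.85,0.1,0,0,0,0,0],[0.85,0.15,0,0,0,0,0],[0.85,0.2,0,0,0,0,0],[0.85,0.25,0,0,0,0,0]]'
python3 - <<'E'
from h import *
im=env.camera("top")[110:270,210:340];s=env.camera("scene")[130:290,200:330]
cv2.imwrite("pics/t4.png",cv2.resize(np.hstack([im,s])[:,:,::-1],None,fx=3,fy=3,interpolation=cv2.INTER_CUBIC))
for c in("top","scene"):
  for n,z in(("tin",.152),("jar",0),("rack",.152),("grip",.222)): print(c,n,[(np.round(q["position"],1),round(q["p"],2),onz(c,q["position"],z)) for q in env.spot_point(c,n)[:4]])
E
```

```text
time_s: 21.9
eef_pos: [0.5719, -0.0845, 0.2171]
orientation: [-2.161, -2.28, -0.0]
contact_force: [-0.7, 0.5, 1.1]
finger_gap: 0.0738
grasp_force: 0.0
grasp_force: 0.0
time_s: 22.9
eef_pos: [0.556, 0.207, 0.3674]
orientation: [-2.162, -2.28, -0.001]
contact_force: [1.0, 0.0, 0.3]
finger_gap: 0.0738
grasp_force: 0.0
top tin [(array([272.9, 192.4]), 0.95, array([ 0.5813, -0.083 ,  0.152 ])), (array([197.9, 224.4]), 0.64, array([0.4612, 0.11  , 0.152 ]))]
top jar [(array([234.5, 254.4]), 0.57, array([0.404, 0.003, 0.   ])), (array([289.5, 162.4]), 0.57, array([ 0.7187, -0.1264,  0.    ]))]
top rack [(array([272.3, 193.2]), 0.64, array([ 0.5788, -0.0816,  0.152 ]))]
top grip [(array([310.3, 232.6]), 0.75, array([ 0.4751, -0.1918,  0.222 ]))]
scene tin [(array([202.4, 238. ]), 0.77, array([0.2494, 0.0061, 0.152 ])), (array([264.6, 196.2]), 0.69, array([ 0.5936, -0.0804,  0.152 ]))]
scene jar [(array([226.4, 255.4]), 0.97, array([ 0.4107, -0.0003,  0.    ]))]
scene rack [(array([264.4, 200.2]), 0.78, array([ 0.56  , -0.0897,  0.152 ]))]
scene grip [(array([287.6, 191.4]), 0.81, array([ 0.4978, -0.1861,  0.222 ]))]
```

View pics/t4.png

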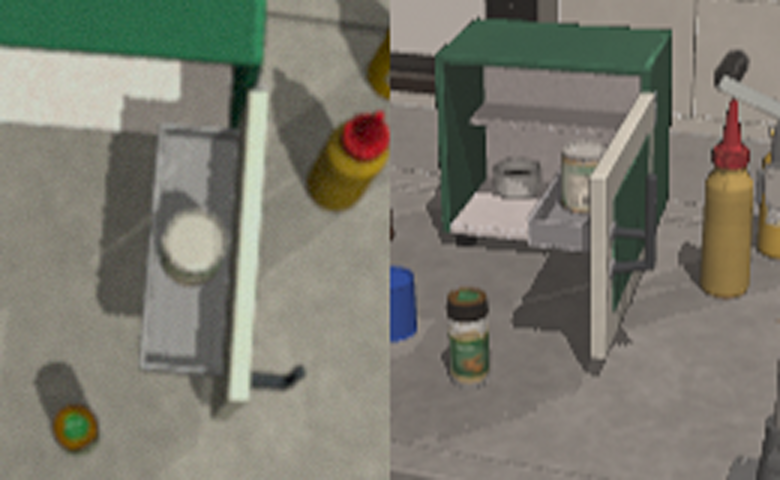

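The pale tin stands upright in the rack: at (192,240) in the left half (top camera) and (583,180) in the right half (scene camera). The door is wide open and the jar is standing at (468,335).

```bash
python3 -m creep '[[0.85,0,0,0,0,0,0],[0.85,0,0,0,0,0,0],[0.85,0,0,0,0,0,0]]'|tail -2; python3 -c "
from plant import env
print(env.finish_job())"
```

```text
finger_gap: 0.0739
grasp_force: 0.0
the job is handed in; nothing more can be done
None
```

The job is handed in, though no verdict came back: the tin stands upright in the rack, the door is open at about a right angle, and the jar stands clear on the worktop.

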